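# Lock the drill template onto the twin studs of the drill jig

### The job

Fit the drill template onto the drill jig, over the wooden blank: lower it so that both headed studs come up through its two keyholes together, press it gently down against the sprung bed until it can pass under the stud heads, push it fully home into the narrow ends of the slots so that it is locked, and let go. Feel your way and never force it, and leave the other things on the bench where they are.

Things in the scene. Friction and masses are not known exactly. Their poses are not given: they have to be found in the camera images.
- jig: Drill jig, fixed on the bench: dark steel base 116 x 204 x 12 mm; above it on four short columns a bright table 98 x 180 mm whose top is at z = 30 to 44 mm: that height is set by hand and is NOT in these readings, so feel or see it. Origin: centre of the base's underside; x = the short way, away from the robot (yaw within 0.2 rad), y = the long way, to the left. Contact forces over 32 N on it count as forcing.
- stud_left (a point): Point on the bench under the jig's left stud (jig x = -7, y = +64 mm). Stud: upright, neck 7 mm thick, round head 11 mm across and 14 mm tall, its upper edge coned to 6 mm. The head's underside is 21 mm and its top 35 mm above the table top.
- stud_right (a point): The same under the right stud (jig x = -7, y = -64 mm), an equal stud of equal height.
- bed_mid (a point): Point on the bench under the middle of the jig's sprung bed, which carries a pale wooden blank 50 (x) x 86 (y) mm; its top is 20 mm above the table top when free. The bed gives straight down 5.5 mm and no more: 2 N starts it; at 10 N it is down 4 mm and the template just clears the stud heads; at 13 N it reaches its hard stop. So press with about 11.5 N while sliding.
- template: Drill template lying flat: metal plate 64 (x) x 160 (y) x 5 mm, six drill bushings 2.5 mm high, black bridge handle; 0.2 to 0.33 kg; yaw starts within 0.55 rad of the jig's. Origin: centre of its underside. Studs are in its entry holes when its origin is at x = -14, y = 0 mm of the jig with equal yaw; it is home (locked) at x = 0, y = 0: slid 14 mm to the jig's +x, until the slot ends stop it.
- handle (a point): Middle of the template's handle, 28 mm above its underside. The handle is a bar along the template's y, 14 mm wide, 80 mm long, 18 mm high, 14 mm clear of the plate; grip its long sides from above. Height of the template's underside over the bench: riding wrongly on the stud heads 65 to 79 mm; hung and resting on the blank 50 to 64; locked under the heads 46 to 60.
- hole_left (a point): Centre, at the underside, of the round entry hole (14 mm across) of the template's left keyhole (template x = +7, y = +64 mm). From it a slot 8.5 mm wide runs towards the template's -x to a round end centred 14 mm away.
- hole_right (a point): The same for the right keyhole (template x = +7, y = -64 mm), whose slot runs the same way.
- pinning_block: Stepped wooden pinning block, 112 x 93 x 34 mm, a bystander at the front right. Origin: centre of its underside.
- vial_small: Small capped glass vial, 27 mm across, 46 mm tall, a bystander behind the jig. Origin: centre of its underside.
- vial_a: Capped glass vial, 30 mm across, 58 mm tall, a bystander behind the jig. Origin: centre of its underside.
- tweezers_steel: Steel tweezers, 101 x 14 x 9 mm, lying at the front, a bystander. Origin: centre of their underside.

How it is judged (in metres and radians):
On the way:
1. the template is hung with both studs through its keyholes, level and low on the blank (x of template in the frame of jig between -0.018 and -0.009 m and y of template in the frame of jig between -0.004 and 0.004 m and z of template in the frame of jig between 0.043 and 0.0645 m and angle between the x axis of template and the x axis of jig, either way round below 0.06 rad and angle between template's own z axis and vertical below 0.04 rad), for 0.1 s.
At the end, for the whole second after the job is handed in: The template is released, at rest and level, locked under both stud heads: studs within 2.5 mm of the ends of the slots, within 3 mm sideways and 2 degrees in yaw of the jig, its underside 44 to 62 mm above the bench, held up against the heads by the sprung bed (over 8 N) (x of template in the frame of jig between -0.0025 and 0.003 m and y of template in the frame of jig between -0.003 and 0.003 m and z of template in the frame of jig between 0.044 and 0.062 m and angle between the x axis of template and the x axis of jig, either way round below 0.035 rad and angle between template's own z axis and vertical below 0.04 rad and linear speed of template below 0.01 m/s and contact force between template and jig above 8 N); the robot touches nothing.
It fails at once if template forced against the jig with more than 32 N (contact force between template and jig above 32 N).
It fails at once if gripper pressed on the jig with more than 32 N (contact force between the arm and jig above 32 N).
It fails at once if fingers pressed on the jig with more than 32 N (contact force between the fingers and jig above 32 N).
It fails at once if a bystander (pinning block, vial, tweezers) moved more than 20 mm (distance of any of pinning_block, vial_small, vial_a, tweezers_steel from where it was at the start of the episode above 0.02 m).
It also fails if it takes over 58 s, if anything falls off the work surface, if the arm or the gripper's body presses on something with over 40 N, if the wrist force passes 120 N, or if a joint passes its speed limit or range.

### The arm

A 6-joint arm with a two-finger parallel gripper is mounted at the origin on a cart in front of the work surface, level with it; the furniture and walls round the work are solid. World frame = base frame: x ahead of the robot, y to its left, z up, the work surface at z = 0. Lengths are in mm, angles in degrees, forces in N, time in s.
With the tool pointing down it reaches from about 300 to 850 mm from the base axis. Payload 4.2 kg.
Tool frame: the origin (TCP) lies on the centre line of the jaws, within the pads' length; the fingertips stand 11 mm ahead of it and the grasp point (between the pads) lies 8 mm behind it; z points along the fingers, y is the line along which they close (so a half turn about z gives the same grasp; the last joint's range is limited). The gripper opens to 91 mm and grips with 3 to 60 N. Pads are 32 mm wide; open, the fingers measure 118 mm over their backs; the gripper's body (76 mm by 178 mm) begins 60 mm behind the grasp point.
Start: joints at [-67.265, 18.312, 89.639, -0, 72.044, -1.146], TCP at [232.785, -525.788, 224.976] pointing down, gripper open.
Joint ranges: [-177.97, 177.97], [-48.28, 115.42], [12.27, 149.76], [-77.06, 257.06], [2.81, 150.46], [-146.56, 146.56]. Speed limits (degrees/s): [147.25, 147.25, 180, 180, 180, 180].

### API

Orientations are given as [roll, pitch, yaw] about the fixed x, y, z axes, in that order (R = Rz(yaw) Ry(pitch) Rx(roll)).
In Python, from workcell import env, grab_frame, camera_model, models gives the robot as it stands.
- The arm moves only by the shell command python3 -m crank 'ROWS' [FORCE]. ROWS is text: rows parted by semicolons, each of 7 numbers parted by spaces: the closure, from -1 (fully open) to 1 (shut), so that 0 is half open, then the shift along the tool's x, y, z in mm, then the turn, a rotation vector about the tool's x, y, z in degrees. A call has 1 to 10 rows; each row shifts and turns the commanded pose from where the row before left it, along the tool's axes as they then stand; what a row does not reach is not made up. A row lasts 1/8 s, in which the tool goes at most 62.5 mm and 10.7 degrees, less where a joint would pass 70% of its speed; a pose out of reach is approached as far as the arm can. A call is refused whole if a number of a shift passes 62.5 or a number of a turn 10.7, either way. A call with a gripper value outside its range is refused whole. The fingers move at their own pace and stop on an object; FORCE is the grip in N (left out, the last holds). Time passes only in rows, so rows that do not move let the fingers close. It gives the time, the measured TCP pose, the force, the opening and the grip force at its end, in the units of the state.
- env.state(): the state, without advancing time (a new reading comes with each control period).
- grab_frame(name): name is "scene" or "top" or "wrist"; returns the picture (420x560x3 uint8, blue, green, red); there is no depth.
- camera_model(name): a dict with "K" (3x3 intrinsics, pixels), "R" (3x3) and "t" (3): a world point X has camera coordinates R X + t; the wrist camera has in their place "mount" (4x4, takes a point from camera to tool coordinates, whose origin is the TCP and whose axes are the flange's). Camera axes: x right, y down, z forward; pixel columns grow to the right and rows downward; lengths in mm; the calibration is good to about 2 mm. A picture is of the moment at which its call begins: read the wrist's pose just before it. camera_model takes no time and is no camera call.
- env.job_done(): hands the job in; it is judged then, once.
Trained networks look in the newest picture that a camera, given by its name, has taken for a name from the list of things; names that differ only in an ending like _2 or _b are one class to them, and where a whole thing is asked for, a point or a joint stands for the part that bears it (a point fixed in the world has none). Each returns a list of dicts, best first, with "p" (0 to 1); they miss things now and then, are a little off and sometimes report something else, mostly with a low value. They report only what shows in the picture. A call takes as long as a camera call.
- models.search_frame(name, camera): "point" ([x, y, z] in mm, in world coordinates, good to about 4 mm: the middle of the surface that is visible of it).
The state is a dict: "time_s": time; "qpos": joint angles; "qvel": joint speeds; "effort": joint torques, N m; "ee_pos": TCP position; "ee_rot": TCP orientation; "force": force on the tool from outside, world axes, zero at the start; "torque": the same for the moment, N m; "gripper_width": finger opening in mm; "gripper_force": force on a finger pad.
Only numpy, scipy, OpenCV 4.12 (cv2) and the standard library are available. Lean on these libraries where they do the work, as an engineer would, in place of code of your own. Each camera call takes 0.05 s, during which the arm holds its last target. There are 200 camera calls.

## Working session

There is one attempt and no reset: what is moved stays moved. The work goes in short steps, Python scripts to look and compute and a shell command to move; the robot and the scene stay as the last step left them, time stands still between calls to the robot, and variables do not carry over. Pictures are saved under pics/ and viewed, at most 10 in all, crops included, and the job is handed in when it is done.

```bash
ls; mkdir -p pics; python3 - <<'E'
from workcell import env, grab_frame, camera_model, models
import cv2, numpy as np
for c in ["top","scene"]:
    im=grab_frame(c); cv2.imwrite(f"pics/{c}0.png",im)
    m=camera_model(c); print(c,np.round(m["K"],1).tolist(),np.round(m["R"],4).tolist(),np.round(m["t"],1).tolist())
    for n in ["jig","stud_left","stud_right","bed_mid","template","handle","hole_left","hole_right"]:
        r=models.search_frame(n,c); print(c,n,[(np.round(d["point"],1).tolist(),round(d["p"],2)) for d in r[:2]])
print(env.state()); print(camera_model("wrist"))
E
```

```text
pics
top [[386.9, 0.0, 281.0], [0.0, 386.9, 215.5], [0.0, 0.0, 1.0]] [[0.0033, -0.9995, 0.0317], [-0.9922, -0.0072, -0.1248], [0.125, -0.031, -0.9917]] [-186.0, 470.7, 890.1]
top jig [([660.8, -2.5, 46.9], 0.73), ([501.3, 4.4, 46.9], 0.66)]
top stud_left [([500.4, 9.5, 43.6], 0.6)]
top stud_right [([504.8, 3.0, 45.3], 0.84)]
top bed_mid [([507.8, 7.8, 44.8], 0.74)]
top template [([469.8, -352.6, 9.7], 0.64)]
top handle [([649.3, 53.7, 56.3], 0.35)]
top hole_left [([469.9, -357.3, 6.2], 0.66)]
top hole_right [([470.6, -353.9, 2.0], 0.91), ([500.9, 4.9, 43.2], 0.51)]
scene [[452.3, 0.0, 282.0], [0.0, 452.3, 209.0], [0.0, 0.0, 1.0]] [[-0.91, -0.4147, -0.0026], [-0.1789, 0.3982, -0.8997], [0.3741, -0.8182, -0.4365]] [348.5, 179.5, 922.8]
scene jig [([479.4, 43.2, 40.9], 0.62)]
scene stud_left [([481.1, 41.6, 42.5], 0.91)]
scene stud_right [([475.7, 44.4, 39.6], 0.63)]
scene bed_mid [([480.6, 43.4, 42.4], 0.77)]
scene template [([462.4, -334.1, 5.2], 0.69), ([477.1, 47.2, 43.4], 0.35)]
scene handle [([462.4, -333.3, 3.4], 0.66)]
scene hole_left [([464.4, -340.6, 4.7], 0.85)]
scene hole_ri
[... 524 characters left out ...]
.38804112e+01]), 'force': array([-0.62573741,  0.25935809, -0.66483173]), 'torque': array([-0.03887859,  0.01563945, -0.04499039]), 'gripper_force': 0.0, 'gripper_width': 91.5152315303326}
{'K': array([[324.78769433,   0.        , 280.85913757],
       [  0.        , 324.78769433, 206.57895671],
       [  0.        ,   0.        ,   1.        ]]), 'mount': array([[-6.45536501e-04, -9.70218413e-01, -2.42230912e-01,
         6.84238419e+01],
       [ 9.99999790e-01, -6.38484196e-04, -1.07613195e-04,
        -9.60362032e-01],
       [-5.02523059e-05, -2.42230930e-01,  9.70218622e-01,
        -1.59304881e+02],
       [ 0.00000000e+00,  0.00000000e+00,  0.00000000e+00,
         1.00000000e+00]])}
```

View pics/top0.png

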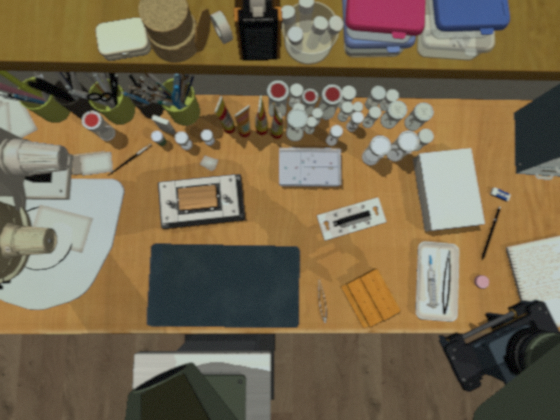

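View pics/scene0.png

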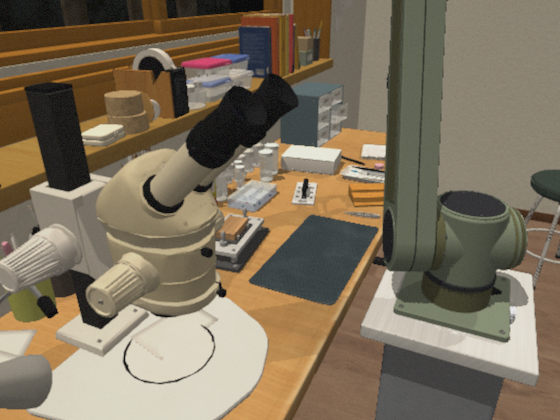

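The top view shows the jig at about px (201,201) with yaw about +4.5°. The template is at about (351,219) with yaw about +14°, and its handle is clear. The scene view confirms that both are free of obstacles. I'll look with the wrist camera at the template first, then at the jig.

```bash
python3 -m crank '-1 57 -13 0 0 0 0;-1 57 -13 0 0 0 0;-1 57 -13 0 0 0 0;-1 57 -13 0 0 0 0;-1 57 -13 0 0 0 0' && python3 -m crank '-1 0 0 0 0 0 -10;-1 0 0 0 0 0 -10;-1 0 0 0 0 0 -10;-1 0 0 0 0 0 -10;-1 0 0 0 0 0 -10;-1 0 0 0 0 0 -10;-1 0 0 0 0 0 -10;-1 0 0 0 0 0 -10;-1 0 0 0 0 0 0;-1 0 0 0 0 0 0'
cat > h.py <<'E'
from workcell import env, grab_frame, camera_model, models
import cv2, numpy as np
from scipy.spatial.transform import Rotation as Ro
def snap(name):
    s=env.state(); im=grab_frame("wrist"); cv2.imwrite(f"pics/{name}.png",im)
    np.savez(f"pics/{name}.npz",p=s["ee_pos"],r=s["ee_rot"]); return im,s
def pose(name):
    d=np.load(f"pics/{name}.npz"); m=camera_model("wrist"); T=np.eye(4)
    T[:3,:3]=Ro.from_euler("xyz",d["r"],degrees=True).as_matrix(); T[:3,3]=d["p"]
    return T@m["mount"], m["K"]
def ray(name,u,v):
    T,K=pose(name); d=T[:3,:3]@np.linalg.solve(K,[u,v,1]); return T[:3,3],d
def plane(name,u,v,z):
    o,d=ray(name,u,v); return o+d*(z-o[2])/d[2]
def proj(name,X):
    T,K=pose(name); c=K@(np.linalg.inv(T)@np.append(X,1))[:3]; return c[:2]/c[2]
E
python3 - <<'E'
from h import *
im,s=snap("w1"); print(s["ee_pos"],s["ee_rot"],s["force"],s["time_s"])
for n in ["template","handle","hole_left","hole_right"]:
    print(n,[(np.round(d["point"],1).tolist(),round(d["p"],2)) for d in models.search_frame(n,"wrist")[:2]])
cv2.imwrite("pics/w1b.png",cv2.resize(im,None,fx=1.42,fy=1.42,interpolation=cv2.INTER_CUBIC))
E
```

```text
time_s: 1.52
ee_pos: [468.5, -349.8, 225.1]
ee_rot: [180.0, -0.0, 23.9]
force: [0.4, -0.8, 0.4]
gripper_width: 91.0
gripper_force: 0.0
time_s: 2.78
ee_pos: [467.1, -351.0, 225.0]
ee_rot: [180.0, 0.0, 103.7]
force: [0.1, -0.0, 0.3]
gripper_width: 90.9
gripper_force: 0.0
[ 467.05062649 -350.96023824  224.97759611] [1.79999104e+02 3.54479421e-03 1.03740702e+02] [ 0.06817431 -0.02986115  0.3074065 ] 2.775
template [([470.1, -347.0, 9.9], 0.6)]
handle [([467.7, -355.3, 5.3], 0.64)]
hole_left [([469.5, -350.6, 8.4], 0.66)]
hole_right [([468.2, -351.6, 4.4], 0.82)]
```

View pics/w1b.png

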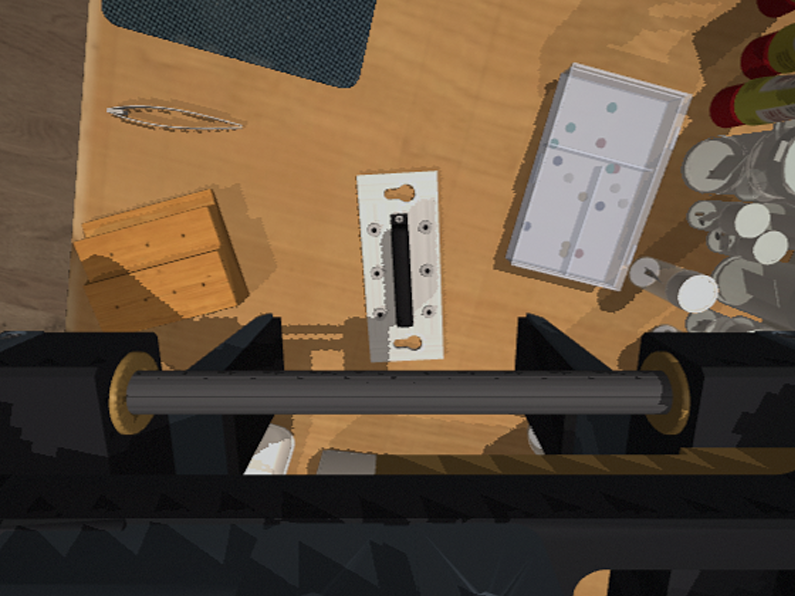

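The wrist view shows the template at yaw about 14°. Its entry holes are at about (285,135) and (290,242) in original pixels, with the slots running to −x. Now the jig.

```bash
python3 - <<'E'
from h import *
f=560/795
for n,u,v,z in [("HL",405,192,5),("HR",411,343,5),("TL",357,175,5),("TR",438,170,5),("BR",443,358,5),("BL",370,361,5),("hand_top",400,213,37),("hand_bot",403.5,327,37)]:
    print(n,np.round(plane("w1",u*f,v*f,z),1))
E
python3 -m crank '-1 57 19.5 0 0 0 0;-1 57 19.5 0 0 0 0;-1 57 19.5 0 0 0 0;-1 57 19.5 0 0 0 0;-1 57 19.5 0 0 0 0;-1 53 19 0 0 0 0;-1 0 0 0 0 0 9.2;-1 0 0 0 0 0 0;-1 0 0 0 0 0 0'
python3 - <<'E'
from h import *
im,s=snap("w2"); print(s["ee_pos"],s["ee_rot"],s["time_s"])
cv2.imwrite("pics/w2b.png",cv2.resize(im[:300,80:480],(800,600),interpolation=cv2.INTER_CUBIC))
E
```

```text
HL [ 458.5 -293.2    5. ]
HR [ 494.4 -416.8    5. ]
TL [ 418.1 -289.4    5. ]
TR [ 479.8 -270.4    5. ]
BR [ 525.1 -423.7    5. ]
BL [ 463.4 -441.6    5. ]
hand_top [ 457.9 -308.1   37. ]
hand_bot [ 481.7 -394.    37. ]
time_s: 4.15
ee_pos: [499.1, 4.6, 224.9]
ee_rot: [-180.0, 0.0, 94.8]
force: [-0.2, -0.8, -0.2]
gripper_width: 90.8
gripper_force: 0.0
[499.05123758   4.62989669 224.94268224] [-1.79999700e+02  1.09799195e-02  9.47505127e+01] 4.15
```

View pics/w2b.png

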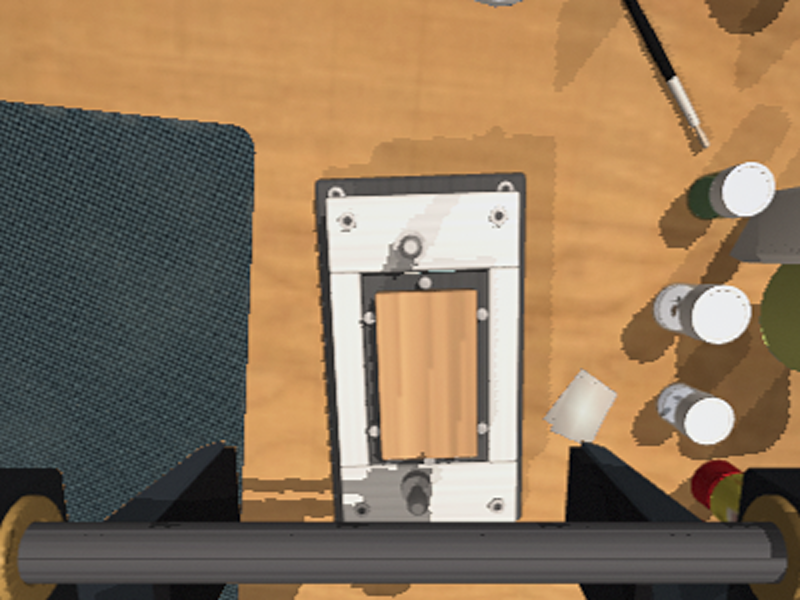

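The jig's left stud is at about (285,122) original px. The right stud is seen obliquely near the jaw bar, so I'll shift for a second view.

```bash
python3 -m crank '-1 -45 0 0 0 0 0;-1 -45 0 0 0 0 0;-1 0 0 0 0 0 0;-1 0 0 0 0 0 0'
python3 - <<'E'
from h import *
im,s=snap("w3"); print(s["ee_pos"],s["ee_rot"],s["time_s"])
cv2.imwrite("pics/w3b.png",cv2.resize(im[:225,130:430],(800,600),interpolation=cv2.INTER_CUBIC))
E
```

```text
time_s: 4.7
ee_pos: [506.1, -84.9, 224.9]
ee_rot: [-180.0, -0.0, 94.6]
force: [-0.2, 0.5, 0.1]
gripper_width: 91.2
gripper_force: 0.0
[506.14959846 -84.90020807 224.85001227] [-1.79984497e+02 -3.26391924e-02  9.46167651e+01] 4.7
```

View pics/w3b.png

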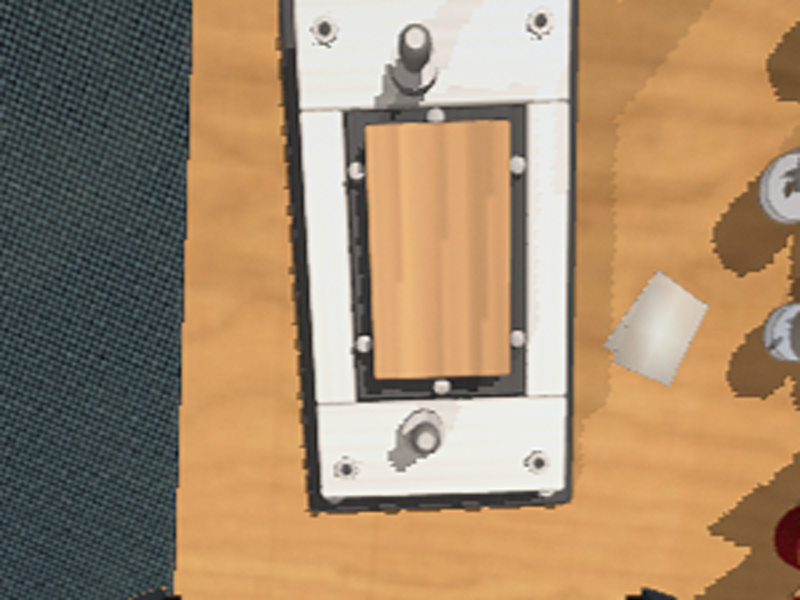

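```bash
python3 - <<'E'
from h import *
from scipy.optimize import least_squares
A=lambda u,v:(80+u/2,v/2); B=lambda u,v:(130+u*.375,v*.375)
pts={"s1":((347,221),(324,29)),"s2":((499,216),(540,21)),"s3":((362,510),(346,469)),"s4":((497,506),(538,463)),"SL":((411,244),(415,38)),"blTL":((376,292),(366,125)),"blTR":((476,290),(508,121)),"blBL":((383,460),(376,379)),"blBR":((478,457),(509,374))}
for n,(a,b) in pts.items():
    f=lambda X:np.r_[proj("w2",X)-A(*a),proj("w3",X)-B(*b)]
    r=least_squares(f,[500,0,40]); print(n,np.round(r.x,1),np.round(r.fun,1))
for z in (65,69,72,75,79): print(z,np.round(plane("w2",*A(411,244),z),1),np.round(plane("w3",*B(415,38),z),1),np.round(plane("w3",*B(428,435),z),1))
def P(q,x,y,z): 
    c,s=np.cos(q[2]),np.sin(q[2]); return [q[0]+c*x-s*y,q[1]+s*x+c*y,z]
# joint fit: pose, table height h, screws pattern (sx,sy offsets symmetric)
def F(q):
    r=[];h=q[3]
    for n,sx,sy in(("s1",-1,1),("s2",1,1),("s3",-1,-1),("s4",1,-1)):
        X=P(q,sx*q[4],sy*q[5],h); a,b=pts[n]; r+=[*(proj("w2",X)-A(*a)),*(proj("w3",X)-B(*b))]
    for n,sx,sy in(("blTL",-1,1),("blTR",1,1),("blBL",-1,-1),("blBR",1,-1)):
        X=P(q,sx*25,sy*43,h+20); a,b=pts[n]; r+=[*(proj("w2",X)-A(*a)),*(proj("w3",X)-B(*b))]
    X=P(q,-7,64,h+35); r+=[*(proj("w2",X)-A(411,244)),*(proj("w3",X)-B(415,38))]
    X=P(q,-7,-64,h+35); r+=[*(proj("w3",X)-B(428,435))]
    return r
r=least_squares(F,[500,5,.08,38,40,75],loss="soft_l1"); print(np.round(r.x,3),np.degrees(r.x[2])); print(np.round(r.fun,1))
E
```

```text
s1 [465.   85.6  44.6] [ 0. -0. -0.  0.]
s2 [540.5  94.3  44.2] [-0.2 -0.   0.2  0. ]
s3 [482.7 -69.3  43.1] [-0.1  0.   0.1 -0. ]
s4 [558.4 -61.   42.3] [-0. -0.  0.  0.]
SL [497.5  76.8  73.1] [-0.1 -0.   0.1  0. ]
blTL [482.6  52.8  59.3] [ 0.1 -0.  -0.1  0. ]
blTR [531.3  57.8  59.9] [-0.1 -0.   0.1  0. ]
blBL [492.5 -32.5  62.7] [-0.  0.  0. -0.]
blBR [541.  -26.8  62.8] [-0.5 -0.   0.5  0. ]
65 [497.7  76.9  65. ] [497.3  79.2  65. ] [513. -51.  65.]
69 [497.6  76.9  69. ] [497.4  78.   69. ] [512.8 -50.5  69. ]
72 [497.6  76.8  72. ] [497.4  77.1  72. ] [512.7 -50.2  72. ]
75 [497.5  76.8  75. ] [497.4  76.2  75. ] [512.6 -49.9  75. ]
79 [497.5  76.8  79. ] [497.5  75.1  79. ] [512.5 -49.5  79. ]
[5.11809e+02 1.27430e+01 1.14000e-01 4.10240e+01 3.83180e+01 7.86080e+01] 6.537475268731335
[ 0.2 -0.7  0.2  0.3 -0.2 -0.7  0.2  0.2 -0.1 -0.4  0.2  0.1  0.2 -0.4
  0.3 -0.1 -0.5  0.2 -0.7 -0.3  0.5 -0.4  0.8 -0.9 -0.6 -0.2 -0.5  0.3
 -0.2 -0.2  0.8  0.3 -0.1  1.4  0.1  0.6 -0.6  1.9]
```

```bash
python3 -m crank '-1 -53.6 -11.5 0 0 0 0;-1 -53.6 -11.5 0 0 0 0;-1 -53.6 -11.5 0 0 0 0;-1 -53.6 -11.5 0 0 0 0;-1 -53.6 -11.5 0 0 0 0;-1 0 0 40 0 0 -6;-1 0 0 40 0 0 -5.8;-1 0 0 30 0 0 0;-1 0 0 0 0 0 0;-1 0 0 0 0 0 0'
python3 - <<'E'
from h import *
im,s=snap("w4"); print(s["ee_pos"],s["ee_rot"],s["time_s"],s["force"])
cv2.imwrite("pics/w4b.png",cv2.resize(im[:,:],(800,600),interpolation=cv2.INTER_CUBIC))
E
```

```text
time_s: 6.0
ee_pos: [472.1, -356.4, 116.3]
ee_rot: [179.9, 0.1, 106.5]
force: [0.3, -0.0, 1.2]
gripper_width: 91.2
gripper_force: 0.0
[ 472.09705877 -356.41376154  116.30829887] [1.79919590e+02 1.08464737e-01 1.06540373e+02] 6.0 [ 0.34041688 -0.01951656  1.24399048]
```

View pics/w4b.png

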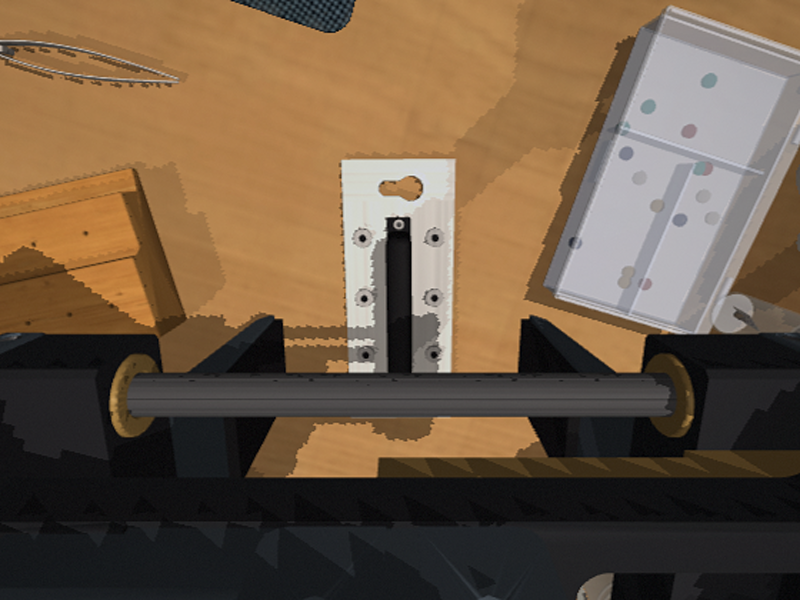

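Handle and plate are parallel to the jaws and centred (plate edges at x=343–456, left hole at (410,187) of 800). Descend and grip.

```bash
python3 - <<'E'
from h import *
for n,u,v,z in [("HL",410,187,5),("TL",343,160,5),("TR",456,160,5),("endtop",399,217,37)]: print(n,np.round(plane("w4",u*.7,v*.7,z),1))
E
python3 -m crank '-1 0 0 30 0 0 0;-1 0 0 30 0 0 0;-1 0 0 24 0 0 0;-1 0 0 10 0 0 0;-1 0 0 0 0 0 0;-1 0 0 0 0 0 0'
python3 -m crank '1 0 0 0 0 0 0;1 0 0 0 0 0 0;1 0 0 0 0 0 0;1 0 0 0 0 0 0;1 0 0 0 0 0 0;1 0 0 0 0 0 0;1 0 0 0 0 0 0;1 0 0 0 0 0 0' 40
```

```text
HL [ 459.1 -293.1    5. ]
TL [ 418.8 -289.6    5. ]
TR [ 479.5 -271.6    5. ]
endtop [ 457.2 -308.5   37. ]
time_s: 6.8
ee_pos: [471.9, -357.0, 22.3]
ee_rot: [179.9, 0.1, 106.5]
force: [-0.5, 0.2, -0.2]
gripper_width: 91.0
gripper_force: 0.0
time_s: 7.8
ee_pos: [471.0, -356.4, 21.0]
ee_rot: [-180.0, 0.0, 106.5]
force: [-3.6, -0.3, 0.2]
gripper_width: 14.2
gripper_force: 1.1
```

```bash
python3 -m crank '1 0 0 0 0 0 0;1 0 0 0 0 0 0;1 0 0 -15 0 0 0;1 0 0 -30 0 0 0;1 0 0 -30 0 0 0;1 0 0 -25 0 0 0;1 0 0 -10 0 0 0;1 0 0 0 0 0 0;1 0 0 0 0 0 0' 40
python3 -m crank '1 20 7.5 0 0 0 0;1 35 13.2 0 0 0 0;1 40 15.2 0 0 0 0;1 40 15.2 0 0 0 0;1 40 15.2 0 0 0 0;1 40 15.2 0 0 0 0;1 40 15.2 0 0 0 0;1 40 15.2 0 0 0 0;1 31 11.3 0 0 0 0;1 20 7.5 0 0 0 0'
python3 -m crank '1 0 0 0 0 0 2.5;1 0 0 0 0 0 5;1 0 0 0 0 0 2.4;1 0 0 0 0 0 0;1 0 0 0 0 0 0;1 0 0 0 0 0 0'
python3 - <<'E'
from h import *
im,s=snap("w5"); print(s["ee_pos"],s["ee_rot"],s["time_s"],s["force"],s["torque"])
cv2.imwrite("pics/w5b.png",cv2.resize(im[:240,120:440],(800,600),interpolation=cv2.INTER_CUBIC))
E
```

```text
time_s: 8.93
ee_pos: [470.3, -355.9, 129.9]
ee_rot: [-179.9, -0.1, 106.5]
force: [-1.2, 0.0, -1.6]
gripper_width: 13.8
gripper_force: 40.0
time_s: 10.18
ee_pos: [496.9, 14.9, 130.3]
ee_rot: [-179.9, -0.1, 106.6]
force: [0.3, 0.3, -2.2]
gripper_width: 13.3
gripper_force: 40.0
time_s: 10.92
ee_pos: [497.9, 12.6, 130.8]
ee_rot: [-180.0, -0.0, 96.6]
force: [-0.5, 0.6, -2.9]
gripper_width: 13.9
gripper_force: 40.0
[497.94661844  12.61121627 130.81007498] [-1.79981729e+02 -1.91573915e-03  9.65997171e+01] 10.925 [-0.45223115  0.55766598 -2.9162496 ] [-0.01559135 -0.18234015  0.00507047]
```

View pics/w5b.png

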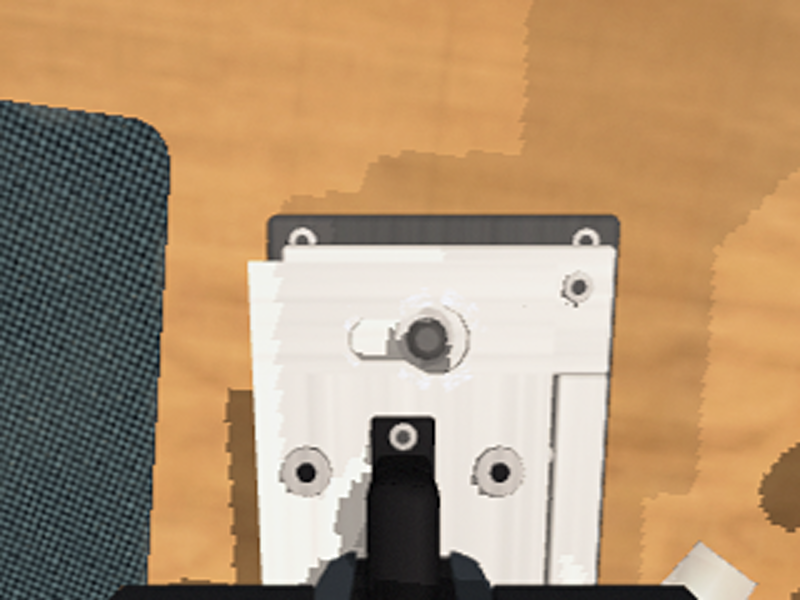

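The stud shows through the left entry hole: hole centre is about (432,339), stud top about (428,339). I'll compute the offset.

```bash
python3 - <<'E'
from h import *
c=lambda u,v:(120+u*.4,v*.4)
a=np.radians(96.6); tx=np.array([np.cos(a),np.sin(a)]); ty=np.array([np.sin(a),-np.cos(a)])
H=plane("w5",*c(432,339),114.8)
for z in (74,76,78):
    S=plane("w5",*c(428,339),z); d=(S-H)[:2]; print(z,H.round(1),S.round(1),"stud-hole tool x,y",d@tx,d@ty)
t=np.array([497.95,12.6]); print("hole rel tcp tool",(H[:2]-t)@tx,(H[:2]-t)@ty)
E
```

```text
74 [497.1  76.7 114.8] [497.6  75.6  74. ] stud-hole tool x,y -1.1984315690614222 0.40326007566113475
76 [497.1  76.7 114.8] [497.6  75.6  76. ] stud-hole tool x,y -1.1396586465622363 0.3421157453498992
78 [497.1  76.7 114.8] [497.5  75.7  78. ] stud-hole tool x,y -1.0808857240630436 0.2809714150386072
hole rel tcp tool 63.77882982696768 6.532400089897238
```

```bash
python3 -m crank '1 -0.8 0.3 12 0 0 0;1 0 0 12 0 0 0;1 0 0 4 0 0 0;1 0 0 0 0 0 0;1 0 0 0 0 0 0;1 0 0 0 0 0 0'
python3 -m crank '1 0 0 2 0 0 0;1 0 0 2 0 0 0;1 0 0 1 0 0 0;1 0 0 0 0 0 0'
python3 -m crank '1 0 0 1 0 0 0;1 0 0 1 0 0 0;1 0 0 0 0 0 0'
python3 -m crank '1 0 0 1 0 0 0;1 0 0 1 0 0 0;1 0 0 0 0 0 0'
```

```text
time_s: 11.72
ee_pos: [498.8, 11.7, 103.3]
ee_rot: [180.0, 0.0, 96.6]
force: [0.0, 0.5, -2.7]
gripper_width: 13.8
gripper_force: 40.0
time_s: 12.22
ee_pos: [498.5, 11.7, 97.8]
ee_rot: [-180.0, 0.0, 96.6]
force: [0.7, -0.2, -1.5]
gripper_width: 13.8
gripper_force: 40.0
time_s: 12.6
ee_pos: [498.5, 11.7, 95.8]
ee_rot: [-180.0, 0.0, 96.6]
force: [0.5, -0.1, -2.2]
gripper_width: 13.5
gripper_force: 40.0
time_s: 12.98
ee_pos: [498.5, 11.7, 93.8]
ee_rot: [-180.0, 0.0, 96.6]
force: [0.7, 0.1, -1.8]
gripper_width: 13.8
gripper_force: 40.0
```

```bash
python3 -m crank '1 0 0 1 0 0 0;1 0 0 1 0 0 0;1 0 0 0 0 0 0'
python3 -m crank '1 0 0 1 0 0 0;1 0 0 1 0 0 0;1 0 0 0 0 0 0' |sed -n 2,4p
python3 -m crank '1 0 0 1 0 0 0;1 0 0 1 0 0 0;1 0 0 0 0 0 0' |sed -n 2,4p
```

```text
time_s: 13.35
ee_pos: [498.5, 11.7, 91.8]
ee_rot: [-180.0, 0.0, 96.6]
force: [-0.1, 0.2, -2.2]
gripper_width: 13.9
gripper_force: 40.0
ee_pos: [498.5, 11.7, 89.8]
ee_rot: [-180.0, 0.0, 96.6]
force: [-0.3, -0.3, -2.1]
ee_pos: [498.5, 11.7, 87.8]
ee_rot: [-180.0, 0.0, 96.6]
force: [-0.1, -0.1, -3.1]
```

```bash
python3 -m crank '1 0 0 1 0 0 0;1 0 0 1 0 0 0;1 0 0 0 0 0 0' |sed -n 2,4p
python3 -m crank '1 0 0 1 0 0 0;1 0 0 0 0 0 0' |sed -n 2,4p
python3 -m crank '1 0 0 1 0 0 0;1 0 0 0 0 0 0' |sed -n 2,4p
python3 -m crank '1 0 0 1 0 0 0;1 0 0 0 0 0 0' |sed -n 2,4p
```

```text
ee_pos: [498.5, 11.7, 85.8]
ee_rot: [-180.0, 0.0, 96.6]
force: [-0.2, 0.7, -1.9]
ee_pos: [498.5, 11.7, 84.9]
ee_rot: [-180.0, 0.0, 96.6]
force: [-0.1, -0.2, -2.0]
ee_pos: [498.6, 11.7, 83.9]
ee_rot: [180.0, 0.0, 96.6]
force: [0.2, -0.9, -1.6]
ee_pos: [498.6, 11.7, 83.2]
ee_rot: [180.0, 0.0, 96.6]
force: [-0.6, -0.1, 1.9]
```

```bash
python3 -m crank '1 0 0 1 0 0 0;1 0 0 0 0 0 0' |sed -n 2,4p
python3 -m crank '1 0 0 1 0 0 0;1 0 0 0 0 0 0' |sed -n 2,4p
python3 -m crank '1 0 0 1 0 0 0;1 0 0 0 0 0 0;1 0 0 0 0 0 0' |sed -n 2,4p
python3 -m crank '1 0 0 0.8 0 0 0;1 0 0 0 0 0 0;1 0 0 0 0 0 0' |sed -n 2,4p
```

```text
ee_pos: [498.6, 11.7, 82.2]
ee_rot: [180.0, 0.0, 96.6]
force: [-1.6, 0.6, 3.7]
ee_pos: [498.6, 11.7, 81.2]
ee_rot: [180.0, 0.0, 96.6]
force: [-1.5, -0.6, 5.3]
ee_pos: [498.6, 11.7, 80.4]
ee_rot: [180.0, 0.0, 96.6]
force: [-1.9, -0.6, 6.0]
ee_pos: [498.6, 11.7, 79.8]
ee_rot: [180.0, 0.0, 96.6]
force: [-2.3, -0.3, 7.6]
```

```bash
python3 -m crank '1 0 0 0.6 0 0 0;1 0 0 0 0 0 0;1 0 0 0 0 0 0' |sed -n 2,4p
python3 -m crank '1 0 0 0.4 0 0 0;1 0 0 0 0 0 0;1 0 0 0 0 0 0' |sed -n 2,4p; python3 -c "
from h import *
s=env.state();print(s['force'],s['torque'],s['time_s'])"
```

```text
ee_pos: [498.6, 11.7, 79.3]
ee_rot: [180.0, 0.0, 96.6]
force: [-3.1, 0.2, 8.5]
ee_pos: [498.6, 11.7, 79.0]
ee_rot: [180.0, 0.0, 96.6]
force: [-2.9, 0.3, 9.1]
[-2.87810686  0.32618439  9.08065777] [-0.03664279  0.45984347  0.0090968 ] 17.225
```

```bash
python3 -m crank '1 0 1 0 0 0 0;1 0 1 0 0 0 0;1 0 0 0 0 0 0' |sed -n 2,4p
python3 -m crank '1 0 1 0 0 0 0;1 0 1 0 0 0 0;1 0 0 0 0 0 0' |sed -n 2,4p
```

```text
ee_pos: [498.7, 11.7, 78.5]
ee_rot: [-179.8, 0.0, 96.6]
force: [-6.5, -0.8, 9.5]
ee_pos: [498.8, 11.7, 78.4]
ee_rot: [-179.6, 0.0, 96.6]
force: [-10.6, -1.2, 13.0]
```

```bash
python3 -c "
from h import *
s=env.state();print(s['force'],s['torque'])"
python3 -m crank '1 0 -1.5 0 0 0 0;1 0 -1.5 0 0 0 0;1 0 -1 0 0 0 0;1 0 0 0 0 0 0'|sed -n 2,4p
python3 - <<'E'
from h import *
im,s=snap("w6"); print(s["force"],s["torque"])
cv2.imwrite("pics/w6b.png",cv2.resize(im[60:210,180:380],(800,600),interpolation=cv2.INTER_CUBIC))
E
```

```text
[-10.59157662  -1.19529052  13.01802204] [-0.28472719  1.54549902 -0.00315522]
ee_pos: [498.6, 11.7, 79.0]
ee_rot: [180.0, 0.0, 96.6]
force: [-4.0, 0.2, 9.4]
[-4.02545362  0.16150532  9.37806484] [-0.03020994  0.41107734  0.01338556]
```

View pics/w6b.png

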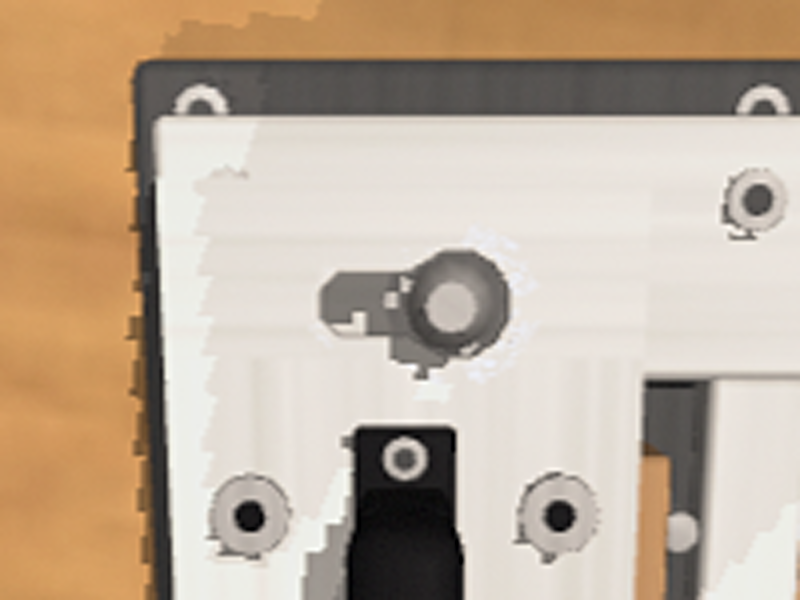

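Seen through the camera, the left stud sits about 1.6 mm towards the slot mouth, with no sideways error (slot centre row ≈303, stud ≈303 at plate level). I'll back up, centre and re-press, then slide to tell blocking from friction.

```bash
python3 -m crank '1 0 0 -2 0 0 0;1 0 0 -3 0 0 0;1 0 0 0 0 0 0;1 0 -1.5 0 0 0 0;1 0 0 0 0 0 0;1 0 0 0 0 0 0'|sed -n 2,4p
python3 -m crank '1 0 0 1 0 0 0;1 0 0 1 0 0 0;1 0 0 1 0 0 0;1 0 0 1 0 0 0;1 0 0 0 0 0 0;1 0 0 0 0 0 0'|sed -n 2,4p
python3 -m crank '1 0 0 1 0 0 0;1 0 0 0 0 0 0;1 0 0 0 0 0 0'|sed -n 2,4p
```

```text
ee_pos: [497.7, 11.5, 83.3]
ee_rot: [179.9, 0.0, 96.6]
force: [1.8, -0.4, 1.1]
ee_pos: [497.7, 11.5, 79.9]
ee_rot: [179.9, 0.0, 96.6]
force: [1.7, -0.4, 7.3]
ee_pos: [497.8, 11.5, 79.1]
ee_rot: [179.9, 0.0, 96.6]
force: [1.6, -0.0, 8.9]
```

```bash
for i in 1; do python3 -m crank '1 0 1 0 0 0 0;1 0 0 0 0 0 0'|sed -n 2,4p
python3 -m crank '1 0 1 0 0 0 0;1 0 0 0 0 0 0'|sed -n 2,4p
python3 -m crank '1 0 1 0 0 0 0;1 0 0 0 0 0 0'|sed -n 2,4p
python3 -m crank '1 0 1 0 0 0 0;1 0 0 0 0 0 0'|sed -n 2,4p; done
python3 -c "
from h import *
s=env.state();print(s['force'],s['torque'],s['time_s'])"
```

```text
ee_pos: [497.8, 11.5, 78.9]
ee_rot: [-180.0, 0.0, 96.6]
force: [-0.3, -0.4, 9.3]
ee_pos: [497.8, 11.5, 78.7]
ee_rot: [-179.9, 0.0, 96.6]
force: [-1.7, -0.4, 10.3]
ee_pos: [497.9, 11.5, 78.5]
ee_rot: [-179.7, 0.0, 96.6]
force: [-4.4, -0.2, 10.9]
ee_pos: [497.9, 11.6, 78.3]
ee_rot: [-179.6, 0.0, 96.6]
force: [-5.8, -1.5, 10.6]
[-5.79328945 -1.50340549 10.61007239] [-0.2396121   0.66650764 -0.02972839] 21.4
```

```bash
python3 -m crank '1 0 1 -0.4 0 0 0;1 0 0 0 0 0 0'|sed -n 2,4p
python3 -m crank '1 0 1 -0.3 0 0 0;1 0 0 0 0 0 0'|sed -n 2,4p
python3 -m crank '1 0 1 -0.2 0 0 0;1 0 0 0 0 0 0'|sed -n 2,4p
python3 -c "
from h import *
s=env.state();print(s['force'],s['torque'],s['time_s'])"
```

```text
ee_pos: [498.0, 11.6, 78.4]
ee_rot: [-179.5, 0.0, 96.6]
force: [-7.1, -1.3, 9.9]
ee_pos: [498.1, 11.6, 78.5]
ee_rot: [-179.4, 0.0, 96.6]
force: [-8.4, -2.1, 10.3]
ee_pos: [499.1, 11.8, 78.6]
ee_rot: [-179.4, -0.0, 96.6]
force: [-7.5, -1.9, 10.9]
[-7.48315096 -1.93273887 10.90235659] [-0.3057812   1.12858119 -0.01906317] 22.15
```

```bash
python3 -m crank '1 0 1 0 -0.5 0 0;1 0 0 0 0 0 0'|sed -n 2,4p
python3 -m crank '1 0 1 0 0 0 0;1 0 0 0 0 0 0'|sed -n 2,4p
python3 -m crank '1 0 1 0 0 0 0;1 0 0 0 0 0 0'|sed -n 2,4p
python3 -c "
from h import *
s=env.state();print(s['force'],s['torque'],s['time_s'])"
```

```text
ee_pos: [500.1, 12.0, 78.6]
ee_rot: [-179.9, -0.0, 96.6]
force: [-6.7, -1.1, 9.8]
ee_pos: [501.0, 12.1, 78.5]
ee_rot: [-179.9, -0.0, 96.6]
force: [-7.3, -1.2, 11.0]
ee_pos: [502.0, 12.3, 78.5]
ee_rot: [-179.9, -0.0, 96.6]
force: [-7.8, -1.3, 10.6]
[-7.76544944 -1.32261234 10.55203772] [-0.28111042  1.2423227  -0.03235362] 22.9
```

```bash
python3 -m crank '1 0 1 -0.2 0 0 0;1 0 1 0 0 0 0;1 0 0 0 0 0 0'|sed -n 2,4p
python3 -m crank '1 0 1 0 0 0 0;1 0 1 0 0 0 0;1 0 0 0 0 0 0'|sed -n 2,4p
python3 -m crank '1 0 1 0 0 0 0;1 0 1 0 0 0 0;1 0 0 0 0 0 0'|sed -n 2,4p
python3 -c "
from h import *
s=env.state();print(s['force'],s['torque'],s['time_s'])"
```

```text
ee_pos: [504.1, 12.6, 78.7]
ee_rot: [-179.9, -0.0, 96.6]
force: [-7.7, -1.8, 10.2]
ee_pos: [506.1, 12.8, 78.7]
ee_rot: [-179.9, -0.0, 96.6]
force: [-7.7, -0.5, 9.2]
ee_pos: [508.1, 13.0, 78.7]
ee_rot: [-179.9, -0.0, 96.6]
force: [-8.5, -1.1, 9.6]
[-8.49662673 -1.07688905  9.56593214] [-0.1351502   1.22217597 -0.02678789] 24.025
```

```bash
python3 -m crank '1 0 1 0 0 0 0;1 0 0 0 0 0 0'|sed -n 2,4p
python3 -m crank '1 0 1 0 0 0 0;1 0 0 0 0 0 0'|sed -n 2,4p
python3 -m crank '1 0 1 0 0 0 0;1 0 0 0 0 0 0'|sed -n 2,4p
python3 -m crank '1 0 1 0 0 0 0;1 0 0 0 0 0 0'|sed -n 2,4p
python3 -c "
from h import *
s=env.state();print(s['force'],s['torque'],s['time_s'])"
```

```text
ee_pos: [509.0, 13.2, 78.7]
ee_rot: [-179.9, -0.0, 96.6]
force: [-7.4, -0.5, 8.4]
ee_pos: [510.1, 13.3, 78.8]
ee_rot: [-179.9, -0.0, 96.6]
force: [-7.3, -0.9, 9.7]
ee_pos: [511.0, 13.4, 78.8]
ee_rot: [-179.9, -0.0, 96.6]
force: [-7.4, -0.9, 9.3]
ee_pos: [511.9, 13.5, 78.7]
ee_rot: [-179.9, -0.0, 96.6]
force: [-7.4, -1.0, 10.1]
[-7.41883892 -0.9838899  10.12369665] [-0.20508535  1.28250746 -0.03811683] 25.025
```

```bash
python3 -m crank '1 0 1 0 0 0 0;1 0 0 0 0 0 0'|sed -n 2,4p
python3 -m crank '1 0 1 0 0 0 0;1 0 0 0 0 0 0'|sed -n 2,4p
python3 -c "
from h import *
s=env.state();print(s['force'],s['torque'],s['time_s'])"
```

```text
ee_pos: [512.0, 13.5, 78.6]
ee_rot: [-179.8, -0.0, 96.6]
force: [-9.3, -1.3, 11.1]
ee_pos: [512.1, 13.5, 78.5]
ee_rot: [-179.6, -0.0, 96.6]
force: [-10.2, -1.1, 12.6]
[-10.2082693   -1.09180628  12.59379378] [-0.3570837   1.84785917 -0.07530533] 25.525
```

It stopped hard at x≈512.1, as expected for home. Unload sideways, ease up against the heads, look, then open.

```bash
python3 -m crank '1 0 -2 0 0 0 0;1 0 -1.5 0 0 0 0;1 0 0 0 0 0 0;1 0 0 -0.7 0 0 0;1 0 0 -0.7 0 0 0;1 0 0 0 0 0 0'|sed -n 2,4p
python3 -m crank '1 0 0 -0.5 0 0 0;1 0 0 0 0 0 0'|sed -n 2,4p
python3 - <<'E'
from h import *
im,s=snap("w7"); print(s["force"],s["torque"],s["time_s"])
cv2.imwrite("pics/w7b.png",cv2.resize(im[60:210,180:380],(800,600),interpolation=cv2.INTER_CUBIC))
E
```

```text
ee_pos: [511.9, 13.5, 79.7]
ee_rot: [180.0, -0.0, 96.6]
force: [-5.9, -1.4, 4.4]
ee_pos: [511.9, 13.5, 79.8]
ee_rot: [180.0, -0.0, 96.6]
force: [-5.4, -0.8, 0.6]
[-5.44831415 -0.76254793  0.57350279] [-0.10345937  0.94520967 -0.10057907] 26.525
```

View pics/w7b.png

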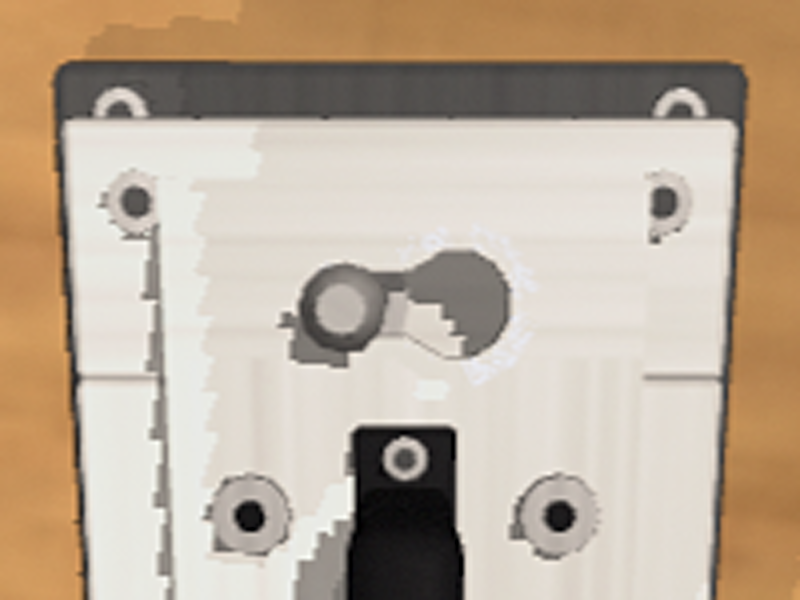

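The left stud head (≈(343,305)) sits over the narrow slot end, so the template is locked. Release.

```bash
python3 -m crank '1 0 -1.5 -0.3 0 0 0;1 0 0 0 0 0 0;0.4 0 0 0 0 0 0;0.4 0 0 0 0 0 0;0.4 0 0 0 0 0 0;0.4 0 0 0 0 0 0'
python3 -m crank '0.2 0 0 0 0 0 0;0.2 0 0 0 0 0 0;0.2 0 0 -5 0 0 0;0.2 0 0 -15 0 0 0;0.2 0 0 -30 0 0 0;0.2 0 0 -40 0 0 0;0.2 0 0 -30 0 0 0;0.2 0 0 0 0 0 0;0.2 0 0 0 0 0 0'
python3 - <<'E'
from h import *
im,s=snap("w8"); print(s["ee_pos"],s["force"],s["time_s"])
cv2.imwrite("pics/w8b.png",cv2.resize(im[:300,80:480],(800,600),interpolation=cv2.INTER_CUBIC))
E
```

```text
time_s: 27.32
ee_pos: [514.6, 13.5, 82.0]
ee_rot: [179.4, 0.0, 96.6]
force: [0.2, -0.2, -0.1]
gripper_width: 27.1
gripper_force: 0.0
time_s: 28.45
ee_pos: [512.3, 13.4, 201.1]
ee_rot: [179.5, -0.0, 96.6]
force: [-0.3, -0.7, 0.8]
gripper_width: 36.6
gripper_force: 0.0
[512.2973278   13.35181768 201.12720331] [-0.34273891 -0.72524115  0.83632272] 28.45
```

View pics/w8b.png

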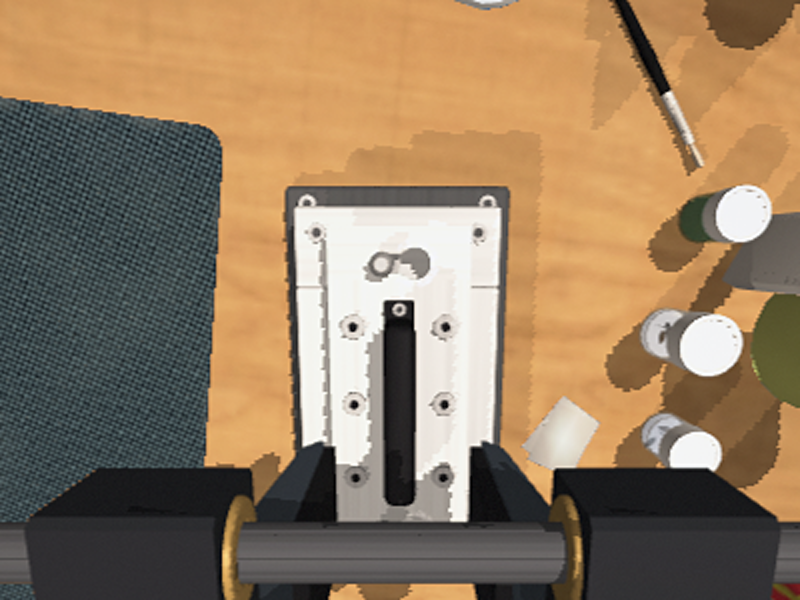

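The released template lies square on the jig. The left stud head ((381,263)) is at the slot end, and the vials behind the jig stand where they were.

```bash
python3 -c "
from workcell import env
print(env.job_done())"
```

```text
the job is handed in; nothing more can be done
None
```

I slid the drill template home under the stud heads, released it and handed the job in at about 28.5 s. No judgement came back: the wrist camera confirmed the left stud at its slot end, the right stud I only inferred, and the highest forces I read were about 11 N sideways and 16 N down.

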